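# Free a hotplate ring and slide the wax pan onto it

## Robot

A 6-joint arm with a two-finger parallel gripper is mounted at the origin on the work surface. World frame = base frame: x ahead of the robot, y to its left, z up, the work surface at z = 0. Lengths are in m, angles in rad, forces in N, time in s.
With the tool pointing down it reaches from about 0.15 to 0.775 m from the base axis. Payload 6.1 kg.
Tool frame: the origin (TCP) lies at the very end of the fingers, on their centre line; the grasp point (between the pads) lies 19 mm behind it; z points along the fingers, y is the line along which they close (so a half turn about z gives the same grasp; the last joint's range is limited). The gripper opens to 85 mm and grips with 20 to 120 N. Pads are 22 mm wide; open, the fingers measure 114 mm over their backs; the gripper's body (76 mm by 85 mm) begins 54 mm behind the grasp point. The pads swing forward as they close: fully open they stand 13 mm farther back than shut.
Start: joints at [-1.209, 0.126, -0.04, 1.405, 0, 1.571], TCP at [0.186, -0.491, 0.231] pointing down, gripper open.
Joint ranges: [-2.72, 2.72], [-0.95, 1.95], [-1.27, 1.35], [-1.78, 2.02], [-1.46, 1.47], [-3.14, 3.14]. Speed limits (rad/s): [2.39, 2.39, 3.01, 3.14, 3.14, 3.14].

## Interface

Orientations are given as a 3x3 rotation matrix whose columns are the frame's x, y, z axes.
In Python, from workcell import monitor, optics, bot gives the robot as it stands.
- The arm moves only by the shell command python3 -m handwheel 'ROWS' [FORCE]. ROWS is JSON, a list of rows, each a list of 3 entries, a list of its own where there are three numbers: the opening, from -1 (shut) to 1 (fully open), then the shift along the tool's x, y, z in cm, then the turn about the tool's z in degrees. A call has 1 to 5 rows; each row is the pose to reach, as a shift and turn from the pose commanded when the call began, along the tool's axes at that moment; what a row does not reach only later rows make up. A row lasts 1/8 s, in which the tool goes at most 62.5 mm and 10.7 degrees, less where a joint would pass 70% of its speed; a pose out of reach is approached as far as the arm can. A call with a gripper value outside its range is refused whole. The fingers move at their own pace and stop on an object; FORCE is the grip in N (left out, the last holds). Time passes only in rows, so rows that repeat a pose let the fingers close. It gives the time, the measured TCP pose, the force, the opening and the grip force at its end, in the units of the state.
- monitor.state(): the state, without advancing time (a new reading comes with each control period).
- optics.read_camera(name): name is "scene" or "top"; returns (picture, depth): 384x512x3 uint8, blue, green, red; 384x512 float32, m along the optical axis (not along the pixel's ray), 0 where there is no reading.
- optics.camera_info(name): a dict with "intrinsics" (3x3 intrinsics, pixels), "position" and "attitude" of the camera in the world. Camera axes: x right, y down, z forward; pixel columns grow to the right and rows downward; lengths in m; the calibration is good to about 2 mm. A picture is of the moment at which its call begins. camera_info takes no time and is no camera call.
- bot.sign_off(): hands the job in; it is judged then, once.
The state is a dict: "clock": time; "q": joint angles; "joint_vel": joint speeds; "joint_torque": joint torques, N m; "eef_pos": TCP position; "tcp_rot": TCP orientation; "contact_force": force on the tool from outside, world axes, zero at the start; "wrist_torque": the same for the moment, N m; "width": finger opening in m; "grip_force": force on a finger pad.
Only numpy, scipy, OpenCV 4.12 (cv2) and the standard library are available. Lean on these libraries where they do the work, as an engineer would, in place of code of your own. Each camera call takes 0.05 s, during which the arm holds its last target. There are 200 camera calls.

## Task

In the pottery studio the canister is standing on the hotplate ring where the wax pan is wanted. Lift the canister by its bow handle, set it down gently (do not drop or tip it) so that it stands wholly on the round cork mat; then slide the empty wax pan across the glass, without lifting or tipping it, until its base lies centred inside the printed ring that the canister occupied. Leave the cup on the hotplate and the jar and mug beside it where they are.

Things in the scene. Friction and masses are not known exactly. Their poses are not given: they have to be found in the camera images.
- hob: Twin electric hotplate, fixed: a steel box 320 (x) x 440 (y) x 50 mm high with a flat black glass top 50 mm above the table and two white printed rings side by side (inner radius 85 mm, purely printed, no relief). Origin at the centre of its underside; x points to its back, y to its left, two black knobs on the front (-x) face.
- zone_left (a point): Centre of the ring at the hotplate's left (+y of hob), on the glass surface. It starts holding either the pan or the canister.
- zone_right (a point): Centre of the ring at the hotplate's right (-y of hob), on the glass surface, 210 mm from the other. It starts holding either the pan or the canister.
- pan: Empty open aluminium wax-melting saucepan, about 0.65 kg: straight round wall, outside radius 70 mm, 60 mm high, wall 4 mm, floor 5 mm thick. Origin at the centre of its underside, z up. A stick handle 12 to 18 mm thick, black at the end, runs from the wall along the pan's -x to 194 mm from the pan's axis, 45 to 57 mm above its underside.
- canister: Steel lidded round canister, about 0.5 kg: radius 50 mm (lid 52 mm), lid top 102 mm above its underside, with a rigid dark bow handle over the lid. Origin at the centre of its underside, z up; the bow stands in its y-z plane.
- canister_grip (a point): Middle of the canister's bow handle, 156 mm above its underside: a level round bar 12 mm thick, 56 mm straight along the canister's y, with 48 mm free height between bar and lid.
- mat: Round flat cork mat, fixed on the table left or right of the hotplate, radius 78 mm, 10 mm thick (origin at the centre of its underside). On the hotplate's other side stands a square wooden tray of test tiles, 140 mm, 28 mm high.
- cup: Small terracotta cup, radius 30 mm, 65 mm high, standing on the glass between the two rings at the back edge. Not to be disturbed. Origin at the centre of its underside.
- jar: White ceramic jar with a brush across its mouth, radius 43 mm, 120 mm high, on the table at one rear corner of the hotplate, behind the mat or the tile tray. Not to be disturbed. Origin at the centre of its underside.
- mug: Blue ceramic mug, radius 42 mm, 95 mm high, on the table at one rear corner of the hotplate, behind the mat or the tile tray. Not to be disturbed. Origin at the centre of its underside.
Mind the look-alikes: they are no part of the job. Leave any red or yellow look-alike of the canister alone.

How it is judged:
On the way, in this order (a step that is already met when the one before it is completed fails the run):
1. the canister has been lifted clear of the hotplate (30 mm) (z of canister in the frame of hob above 0.08 m), for 0.1 s.
2. the canister stands upright and released, wholly on the cork mat (horizontal distance between canister and mat below 0.028 m and z of canister in the frame of mat below 0.015 m and angle between canister's own z axis and vertical below 0.06 rad and contact force between the fingers and canister below 0.2 N and linear speed of canister below 0.03 m/s), for 0.2 s.
3. the pan has been slid into the ring that the canister left (distance of pan from where it was at the start of the episode above 0.12 m and (horizontal distance between pan and zone_left below 0.015 m or horizontal distance between pan and zone_right below 0.015 m)), for 0.2 s.
At the end, for the whole second after the job is handed in: The canister stands upright on the cork mat, axis within 28 mm of its centre; the pan stands flat on the glass, axis within 15 mm of the centre of the ring the canister occupied at first (base inside the printed ring; over 120 mm from its start); both are released and at rest (all of step 3 and horizontal distance between canister and mat below 0.028 m and z of canister in the frame of mat below 0.015 m and angle between canister's own z axis and vertical below 0.06 rad and contact force between the fingers and canister below 0.2 N and contact force between the fingers and pan below 0.2 N and linear speed of each of pan, canister below 0.02 m/s and angle between pan's own z axis and vertical below 0.05 rad and z of pan in the frame of hob below 0.055 m); the robot touches nothing.
It fails at once if the pan is lifted more than 6 mm off the glass or tipped by more than 0.15 rad (z of pan in the frame of hob above 0.056 m or angle between pan's own z axis and vertical above 0.15 rad).
It fails at once if the canister is tipped by more than 0.5 rad (angle between canister's own z axis and vertical above 0.5 rad).
It fails at once if the canister is dropped: falls free of the fingers at more than 0.5 m/s (about 12 mm) (contact force between the fingers and canister below 0.05 N and linear speed of canister above 0.5 m/s).
It fails at once if the cup, jar or mug is moved by more than 25 mm or tipped over (distance of any of cup, jar, mug from where it was at the start of the episode above 0.025 m or angle between any of cup, jar, mug's own z axis and vertical above 0.4 rad).
It also fails if it takes over 64 s, if anything falls off the work surface, if the arm or the gripper's body presses on something with over 40 N, if the wrist force passes 120 N, or if a joint passes its speed limit or range.

## Working session

There is one attempt and no reset: what is moved stays moved. The work goes in short steps, Python scripts to look and compute and a shell command to move; the robot and the scene stay as the last step left them, time stands still between calls to the robot, and variables do not carry over. Pictures are saved under pics/ and viewed, at most 10 in all, crops included, and the job is handed in when it is done.

```bash
mkdir -p pics; ls; python3 - <<'E'
from workcell import monitor, optics, bot
import cv2, numpy as np
s=monitor.state(); print(s['clock'],s['eef_pos'],np.round(s['tcp_rot'],3).tolist(),s['width'])
for n in ("scene","top"):
    p,d=optics.read_camera(n); cv2.imwrite(f'pics/{n}0.png',p); np.save(f'pics/{n}0.npy',d)
    c=optics.camera_info(n); print(n,c)
E
```

```text
pics
0.0 [ 0.18568627 -0.49060802  0.23050683] [[0.935, 0.354, -0.001], [0.354, -0.935, 0.002], [0.0, -0.002, -1.0]] 0.08498718820481067
scene {'intrinsics': array([[463.15517491,   0.        , 247.17042671],
       [  0.        , 463.15517491, 194.58603921],
       [  0.        ,   0.        ,   1.        ]]), 'position': array([ 1.40213501, -0.26868099,  1.19890422]), 'attitude': array([[ 0.28094665,  0.72839532, -0.62490739],
       [ 0.95967144, -0.20644198,  0.19082043],
       [ 0.00998559, -0.65331614, -0.75701936]])}
top {'intrinsics': array([[386.87225155,   0.        , 259.65368034],
       [  0.        , 386.87225155, 187.93085956],
       [  0.        ,   0.        ,   1.        ]]), 'position': array([0.36265059, 0.02780297, 1.09814244]), 'attitude': array([[ 0.02026834, -0.98624884,  0.16401958],
       [-0.99959421, -0.02327393, -0.01642346],
       [ 0.02001499, -0.16362014, -0.98632036]])}
```

View pics/scene0.png

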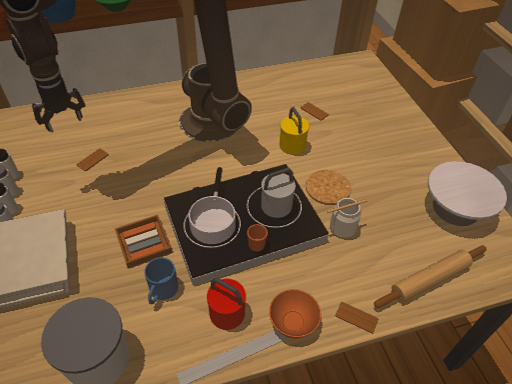

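View pics/top0.png

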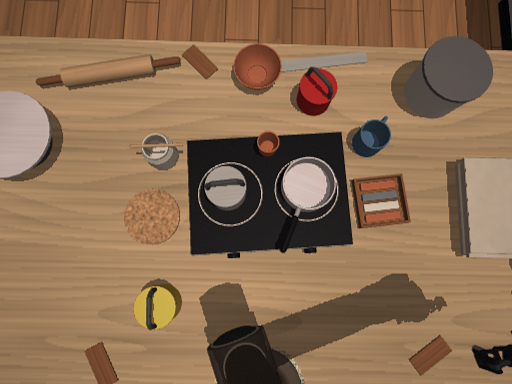

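Top view: the steel canister is at (225,187) in the left ring, the pan at (306,187) and the mat at (152,216). The jar is at (157,150), the mug at (373,137) and the cup at (268,143). There are three canister-like things: grey (225,187), red (318,90) and yellow (155,307). Grey fits because it is steel and stands in a ring. I'll confirm that in an enlarged crop.

```bash
python3 - <<'E'
import cv2, numpy as np
t=cv2.imread('pics/top0.png'); s=cv2.imread('pics/scene0.png')
a=cv2.resize(t[125:265,110:360],None,fx=3.2,fy=3.2,interpolation=cv2.INTER_CUBIC)
cv2.imwrite('pics/tcrop.png',a)
b=cv2.resize(s[155:285,155:360],None,fx=3.9,fy=3.9,interpolation=cv2.INTER_CUBIC)
cv2.imwrite('pics/scrop.png',b); print(a.shape,b.shape)
E
```

```text
(448, 800, 3) (507, 800, 3)
```

View pics/tcrop.png

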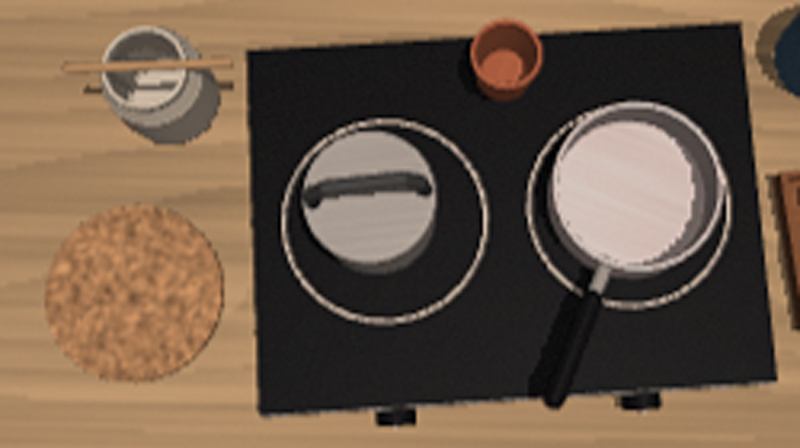

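View pics/scrop.png

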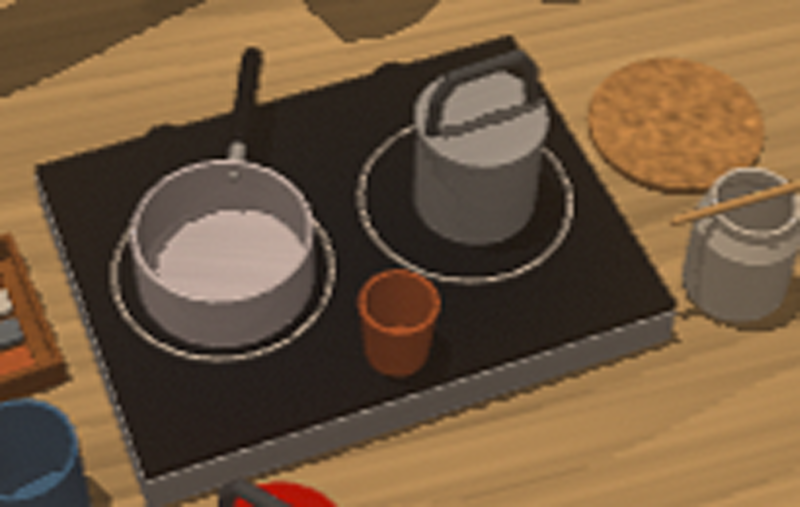

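The grey canister (tcrop 370,200; scrop 480,150) stands in the left ring, and its dark bow runs roughly along y. The bar is at about tcrop (370,186) and scrop (487,69). The pan rim is at tcrop (637,188) and scrop (222,231), with the handle end at tcrop (553,400) and scrop (252,55). The mat is at tcrop (134,292) and scrop (677,124). Next I triangulate these.

```bash
cat > h.py <<'E'
from workcell import monitor, optics, bot
import cv2, numpy as np
def P(n):
    c=optics.camera_info(n); R=c['attitude']; return c['intrinsics']@np.c_[R.T,-R.T@c['position']]
def tri(a,b):
    X=cv2.triangulatePoints(P('top'),P('scene'),np.array(a,float).reshape(2,1),np.array(b,float).reshape(2,1))
    return (X[:3]/X[3]).ravel()
def plane(n,p,z):
    c=optics.camera_info(n); r=c['attitude']@np.linalg.inv(c['intrinsics'])@np.array([p[0],p[1],1.])
    return c['position']+r*(z-c['position'][2])/r[2]
T=lambda x,y:(110+(x+.5)/3.2-.5,125+(y+.5)/3.2-.5)
S=lambda x,y:(155+(x+.5)/3.9-.5,155+(y+.5)/3.9-.5)
E
python3 - <<'E'
from h import *
np.set_printoptions(precision=4,suppress=True)
for n,t,s,z in [('bar',(371,186),(487,69),.206),('mat',(134,292),(677,124),.01),('ringL',(385,221),(466,198),.05),('ringR',(629,205),(223,268),.05),('rim',(637,188),(222,231),.11),('hend',(553,400),(252,55),.1),('cup',(506,56),(400,304),.115),('lid',(369,197),(482,117),.152),('jar',(147,68),(752,197),.12)]:
    print(n,tri(T(*t),S(*s)),plane('top',T(*t),z)[:2],plane('scene',S(*s),z)[:2])
for n,p in [('barL',(322,190)),('barR',(422,181))]: print(n,plane('top',T(*p),.206))
for n,p in [('barL',(445,82)),('barR',(528,57))]: print(n,plane('scene',S(*p),.206))
for n,p in [('hob corners',(248,52)),('',(741,24)),('',(775,380)),('',(260,412))]: print(n,plane('top',T(*p),.05))
E
```

```text
bar [0.5228 0.0964 0.2038] [0.5213 0.0929] [0.5251 0.098 ]
mat [0.4575 0.3126 0.0053] [0.457 0.311] [0.4613 0.3106]
ringL [0.5195 0.0918 0.0476] [0.519  0.0912] [0.5214 0.0914]
ringR [ 0.5376 -0.1179  0.0507] [ 0.5378 -0.1179] [ 0.5371 -0.118 ]
rim [ 0.5429 -0.1172  0.1042] [ 0.5419 -0.116 ] [ 0.5473 -0.1183]
hend [ 0.3702 -0.05    0.1085] [ 0.3704 -0.0503] [ 0.3621 -0.0485]
cup [ 0.6504 -0.0073  0.1093] [ 0.6486 -0.0075] [ 0.6544 -0.0083]
lid [0.5228 0.0984 0.1491] [0.5223 0.098 ] [0.5253 0.0974]
jar [0.6311 0.2857 0.1148] [0.6295 0.2839] [0.6348 0.2834]
barL [0.5175 0.1285 0.206 ]
barR [0.5259 0.0557 0.206 ]
barL [0.5293 0.0632 0.206 ]
barR [0.5217 0.1323 0.206 ]
hob corners [0.6653 0.2155 0.05  ]
 [ 0.7022 -0.2169  0.05  ]
 [ 0.3913 -0.2412  0.05  ]
 [0.356  0.1898 0.05  ]
```

```bash
cat >> h.py <<'E'
def go(p,ang=None):
    "shift (cm) and turn (deg) from the present pose to TCP p, tool x heading ang"
    s=monitor.state(); R=s['tcp_rot']; a=np.degrees(np.arctan2(R[1,0],R[0,0]))
    print('shift',np.round(R.T@(np.array(p)-s['eef_pos'])*100,2),'turn',None if ang is None else round(-(ang-a),1),'head',round(a,1),'t',s['clock'],'eef',np.round(s['eef_pos'],4))
E
python3 -m handwheel '[[1,[4,-3.5,-3],-9],[1,[8.5,-7.5,-6],-18],[1,[13,-11.5,-8],-27],[1,[17.5,-15.5,-8],-36],[1,[22,-19,-8],-45]]'
python3 -c "
from h import *
go((.523,.097,.27),96.5)"
```

```text
clock: 0.72
eef_pos: [0.3248, -0.2337, 0.3116]
tcp_rot: [[0.407, 0.913, 0.001], [0.913, -0.407, -0.0], [-0.0, 0.001, -1.0]]
contact_force: [0.7, -0.7, 0.5]
width: 0.0853
grip_force: 0.0
shift [38.28  4.65  4.16] turn -30.5 head 66.0 t 0.725 eef [ 0.3248 -0.2337  0.3116]
```

```bash
python3 -m handwheel '[[1,[5,0.6,0],-6],[1,[10,1.2,0],-12],[1,[15,1.8,0],-18],[1,[20,2.4,0],-24],[1,[25,3,0],-30]]'
python3 -m handwheel '[[1,[4,0.4,0],0],[1,[7,0.7,0],0],[1,[7,0.7,0],0],[1,[7,0.7,0],0]]'
python3 -c "
from h import *
go((.523,.097,.27),96.5)"
```

```text
clock: 1.35
eef_pos: [0.4549, -0.0182, 0.3111]
tcp_rot: [[-0.104, 0.995, -0.0], [0.995, 0.104, -0.0], [-0.0, -0.0, -1.0]]
contact_force: [0.9, -1.0, -0.0]
width: 0.0854
grip_force: 0.0
clock: 1.85
eef_pos: [0.4543, 0.0502, 0.3111]
tcp_rot: [[-0.1, 0.995, -0.001], [0.995, 0.1, -0.0], [-0.0, -0.001, -1.0]]
contact_force: [-0.3, -0.7, -0.0]
width: 0.0854
grip_force: 0.0
shift [3.97 7.31 4.1 ] turn -0.8 head 95.7 t 1.85 eef [0.4543 0.0502 0.3111]
```

```bash
python3 -m handwheel '[[1,[2,3.6,0],0],[1,[4,7.3,2],0],[1,[4,7.3,5],0],[1,[4,7.3,5],0],[1,[4,7.3,5],0]]'
python3 - <<'E'
from h import *
go((.523,.097,.187),96.5)
p,d=optics.read_camera('scene'); cv2.imwrite('pics/g1.png',cv2.resize(p[90:250,180:360],None,fx=3.6,fy=3.6,interpolation=cv2.INTER_CUBIC))
E
```

```text
clock: 2.48
eef_pos: [0.5231, 0.0967, 0.2625]
tcp_rot: [[-0.098, 0.995, 0.001], [0.995, 0.098, 0.0], [-0.0, 0.001, -1.0]]
contact_force: [0.2, 1.2, 0.0]
width: 0.0857
grip_force: 0.0
shift [ 0.03 -0.01  7.55] turn -0.8 head 95.7 t 2.475 eef [0.5231 0.0967 0.2625]
```

View pics/g1.png

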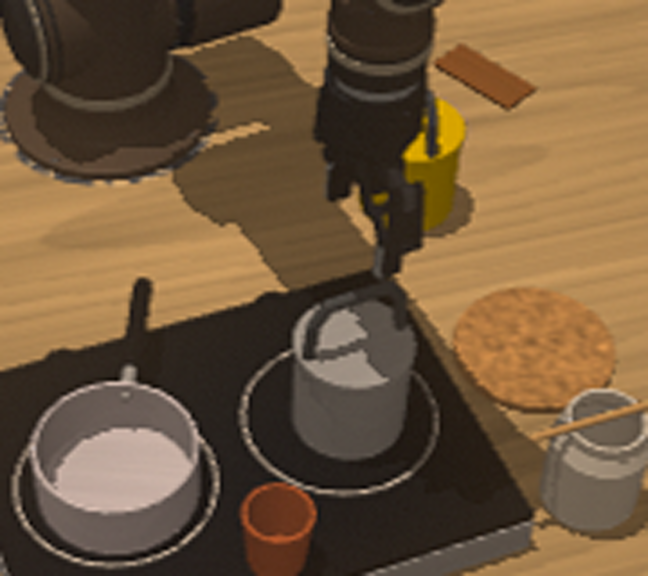

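The open fingers hang over the bar: the near fingertip is at crop (388,270) and the bar at about (355,295). I descend and grip.

```bash
python3 -m handwheel '[[1,[0,0,2],0],[1,[0,0,4.5],0],[1,[0,0,6.5],0],[1,[0,0,7.5],0],[1,[0,0,7.5],0]]' 60
python3 -m handwheel '[[-1,[0,0,0],0],[-1,[0,0,0],0],[-1,[0,0,0],0],[-1,[0,0,0],0],[-1,[0,0,0],0]]' 60
python3 -m handwheel '[[-1,[0,0,0],0],[-1,[0,0,0],0]]' 60
```

```text
clock: 3.15
eef_pos: [0.5231, 0.0974, 0.1869]
tcp_rot: [[-0.099, 0.995, 0.001], [0.995, 0.099, 0.0], [0.0, 0.001, -1.0]]
contact_force: [0.4, 0.5, -0.0]
width: 0.0854
grip_force: 0.0
clock: 3.78
eef_pos: [0.5234, 0.0974, 0.1865]
tcp_rot: [[-0.1, 0.995, 0.001], [0.995, 0.1, -0.0], [-0.001, 0.001, -1.0]]
contact_force: [-0.4, -1.5, 0.9]
width: 0.0101
grip_force: 58.3
clock: 4.03
eef_pos: [0.5233, 0.0974, 0.1865]
tcp_rot: [[-0.1, 0.995, 0.001], [0.995, 0.1, -0.0], [-0.0, 0.001, -1.0]]
contact_force: [1.8, -2.2, 1.1]
width: 0.01
grip_force: 58.5
```

```bash
python3 -m handwheel '[[-1,[0,0,-0.5],0],[-1,[0,0,-2],0],[-1,[0,0,-4],0],[-1,[0,0,-6],0],[-1,[0,0,-7],0]]'
python3 - <<'E'
from h import *
s=monitor.state();print(s['width'],s['grip_force'],s['contact_force'],s['wrist_torque'])
go((.458,.312,.26),95.7)
p,d=optics.read_camera('scene'); cv2.imwrite('pics/g2.png',cv2.resize(p[90:250,180:360],None,fx=3.6,fy=3.6,interpolation=cv2.INTER_CUBIC))
E
```

```text
clock: 4.65
eef_pos: [0.5233, 0.0978, 0.2579]
tcp_rot: [[-0.1, 0.995, 0.001], [0.995, 0.1, 0.0], [0.0, 0.001, -1.0]]
contact_force: [0.0, -0.1, -4.5]
width: 0.0103
grip_force: 58.4
0.01027527316427985 58.42460811138153 [ 0.00512725 -0.07869462 -4.49643164] [ 0.02255916  0.02060178 -0.01483715]
shift [21.97 -4.36 -0.21] turn 0.0 head 95.7 t 4.65 eef [0.5233 0.0978 0.2579]
```

View pics/g2.png

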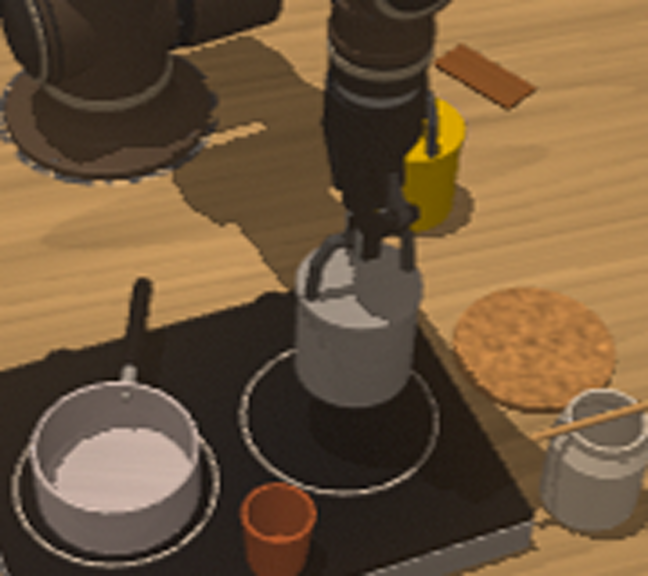

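The canister is off the glass and hanging upright in the grip (crop 355,320; weight 4.5 N). I carry it over to the mat.

```bash
python3 -m handwheel '[[-1,[1.5,-0.3,0],0],[-1,[4.5,-0.9,0],0],[-1,[8,-1.6,0],0],[-1,[11.5,-2.3,0],0],[-1,[15,-3,0],0]]'
python3 -m handwheel '[[-1,[3,-0.6,0],0],[-1,[5.5,-1.1,0],0],[-1,[7,-1.4,0],0],[-1,[7,-1.4,0],0],[-1,[7,-1.4,0],0]]'
python3 - <<'E'
from h import *
go((.458,.312,.147),95.7)
p,d=optics.read_camera('top'); cv2.imwrite('pics/m1.png',cv2.resize(p[120:280,90:290],None,fx=3,fy=3,interpolation=cv2.INTER_CUBIC))
E
```

```text
clock: 5.32
eef_pos: [0.4769, 0.2455, 0.2552]
tcp_rot: [[-0.1, 0.995, -0.002], [0.995, 0.1, -0.0], [-0.0, -0.002, -1.0]]
contact_force: [1.0, -0.7, -4.5]
width: 0.0099
grip_force: 58.4
clock: 5.95
eef_pos: [0.4573, 0.3115, 0.2561]
tcp_rot: [[-0.099, 0.995, -0.0], [0.995, 0.099, -0.001], [-0.001, -0.0, -1.0]]
contact_force: [0.3, -0.1, -4.2]
width: 0.0102
grip_force: 58.4
shift [ 0.05  0.08 10.91] turn 0.0 head 95.7 t 5.95 eef [0.4573 0.3115 0.2561]
```

```bash
python3 -m handwheel '[[-1,[0,0,2],0],[-1,[0,0,4.5],0],[-1,[0,0,7],0],[-1,[0,0,9],0],[-1,[0,0,10],0]]'
python3 -m handwheel '[[-1,[0,0,0.2],0],[-1,[0,0,0.4],0],[-1,[0,0,0.6],0],[-1,[0,0,0.7],0],[-1,[0,0,0.7],0]]'
```

```text
clock: 6.62
eef_pos: [0.4572, 0.3109, 0.1553]
tcp_rot: [[-0.098, 0.995, -0.001], [0.995, 0.098, -0.001], [-0.001, -0.001, -1.0]]
contact_force: [-0.6, -0.6, -3.7]
width: 0.01
grip_force: 58.3
clock: 7.25
eef_pos: [0.4573, 0.3122, 0.1494]
tcp_rot: [[-0.1, 0.995, 0.0], [0.995, 0.1, 0.0], [0.0, 0.0, -1.0]]
contact_force: [0.0, 0.1, -3.6]
width: 0.0099
grip_force: 58.3
```

```bash
python3 -m handwheel '[[-1,[0,0,0.1],0],[-1,[0,0,0.2],0],[-1,[0,0,0.25],0],[-1,[0,0,0.25],0]]'
```

```text
clock: 7.75
eef_pos: [0.4573, 0.3121, 0.1468]
tcp_rot: [[-0.1, 0.995, -0.0], [0.995, 0.1, -0.0], [0.0, -0.0, -1.0]]
contact_force: [0.3, -0.4, -4.9]
width: 0.0103
grip_force: 58.4
```

```bash
python3 -m handwheel '[[-1,[0,0,0.1],0],[-1,[0,0,0.1],0],[-1,[0,0,0.1],0]]'; python3 -m handwheel '[[-1,[0,0,0.1],0],[-1,[0,0,0.1],0],[-1,[0,0,0.1],0]]'
```

```text
clock: 8.12
eef_pos: [0.4579, 0.3123, 0.1465]
tcp_rot: [[-0.1, 0.995, 0.002], [0.995, 0.1, 0.001], [0.0, 0.002, -1.0]]
contact_force: [0.9, -0.8, 1.6]
width: 0.0102
grip_force: 59.0
clock: 8.5
eef_pos: [0.4583, 0.3122, 0.1463]
tcp_rot: [[-0.1, 0.995, 0.003], [0.995, 0.1, 0.001], [0.001, 0.003, -1.0]]
contact_force: [2.4, -1.8, 7.3]
width: 0.0097
grip_force: 59.6
```

The canister is on the mat: the weight has gone and the force is now upward. I release it.

```bash
python3 -m handwheel '[[0,[0,0,-0.1],0],[0.5,[0,0,-0.1],0],[1,[0,0,-0.1],0],[1,[0,0,-0.1],0],[1,[0,0,-0.1],0]]'
python3 -m handwheel '[[1,[0,0,0],0],[1,[0,0,-2],0],[1,[0,0,-5],0],[1,[0,0,-9],0],[1,[0,0,-13],0]]'
python3 -m handwheel '[[1,[-4,3,0],0],[1,[-9,6,0],0],[1,[-14,9,0],0],[1,[-18,12,0],0],[1,[-22,14,0],0]]'
python3 - <<'E'
from h import *
go((.43,-.07,.2))
A=[]
for n in('top','scene'):
    p,d=optics.read_camera(n); A.append(p); cv2.imwrite(f'pics/{n}2.png',p)
cv2.imwrite('pics/r.png',np.vstack([cv2.resize(A[0][125:265,110:360],(670,375),interpolation=cv2.INTER_CUBIC),cv2.resize(A[1][150:210,270:370],(375,225),interpolation=cv2.INTER_CUBIC).repeat(1,0) @ np.eye(3) if 0 else cv2.copyMakeBorder(cv2.resize(A[1][150:210,270:370],(375,225),interpolation=cv2.INTER_CUBIC),0,0,0,295,cv2.BORDER_CONSTANT)]))
E
```

```text
clock: 9.12
eef_pos: [0.4572, 0.3121, 0.1457]
tcp_rot: [[-0.1, 0.995, -0.0], [0.995, 0.1, -0.0], [-0.0, -0.0, -1.0]]
contact_force: [0.2, -0.3, -0.5]
width: 0.0853
grip_force: 0.0
clock: 9.75
eef_pos: [0.4572, 0.312, 0.2769]
tcp_rot: [[-0.1, 0.995, -0.0], [0.995, 0.1, -0.0], [-0.0, -0.0, -1.0]]
contact_force: [1.0, 0.4, 1.0]
width: 0.0857
grip_force: 0.0
clock: 10.38
eef_pos: [0.6198, 0.1056, 0.2754]
tcp_rot: [[-0.099, 0.995, -0.0], [0.995, 0.099, 0.0], [0.0, -0.0, -1.0]]
contact_force: [0.4, 0.3, -0.3]
width: 0.0854
grip_force: 0.0
shift [-15.59 -20.63   7.54] turn None head 95.7 t 10.375 eef [0.6198 0.1056 0.2754]
```

View pics/r.png

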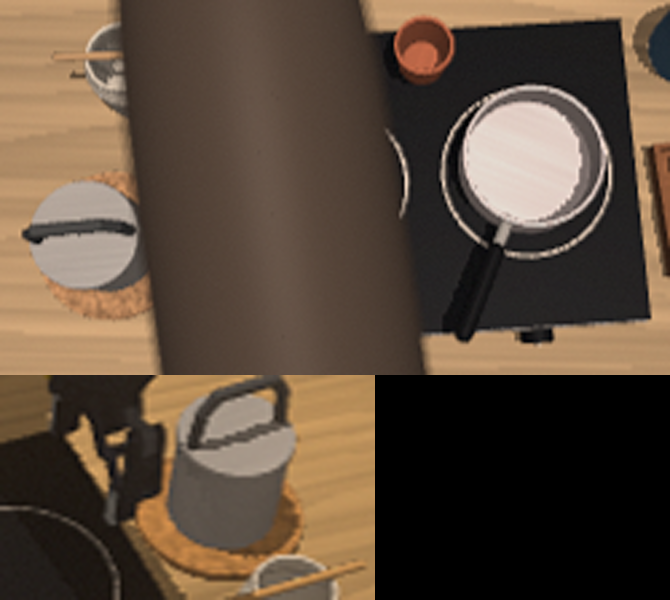

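The canister stands on the mat (lid at top crop (84,236)) and the fingers are clear of it. I sent tool y with the wrong sign, but the arm hit nothing. I check the placement and go to the pan handle.

```bash
python3 -c "
from h import *
print(plane('top',(110+84/2.68,125+236/2.68),.112), monitor.state()['q'])"
python3 -m handwheel '[[1,[-3,-4,0],-10],[1,[-7,-9,0],-20],[1,[-11,-14,0],-30],[1,[-14,-18,0],-40],[1,[-16,-20.6,0],-50]]'
python3 -m handwheel '[[1,[0,0,0],-6],[1,[0,0,2],-13],[1,[0,0,5],-13],[1,[0,0,7.5],-13],[1,[0,0,7.5],-13]]'
python3 -c "
from h import *
print(monitor.state()['q']);go((.431,-.0736,.082),158.8)
p,d=optics.read_camera('scene'); cv2.imwrite('pics/h1.png',cv2.resize(p[100:260,150:330],None,fx=3.6,fy=3.6,interpolation=cv2.INTER_CUBIC))"
```

```text
[0.45482901 0.3107005  0.112     ] [ 1.65901319e-01  3.39878536e-01  3.26927148e-01  1.55874256e+00
 -1.05048987e-03  1.64148829e+00]
clock: 11.1
eef_pos: [0.4275, -0.0731, 0.2763]
tcp_rot: [[-0.829, 0.559, 0.001], [0.559, 0.829, -0.0], [-0.001, 0.0, -1.0]]
contact_force: [0.6, -0.5, 0.2]
width: 0.0852
grip_force: 0.0
clock: 11.72
eef_pos: [0.4282, -0.0719, 0.1994]
tcp_rot: [[-0.932, 0.362, -0.003], [0.362, 0.932, 0.001], [0.003, -0.0, -1.0]]
contact_force: [-0.5, -0.5, 0.1]
width: 0.0851
grip_force: 0.0
[-1.66489041e-01 -4.09111688e-02 -2.84026100e-01  1.33082723e+00
  2.35617451e-04  2.04171350e-01]
shift [-0.36 -0.05 11.74] turn -0.0 head 158.8 t 11.725 eef [ 0.4282 -0.0719  0.1994]
```

View pics/h1.png

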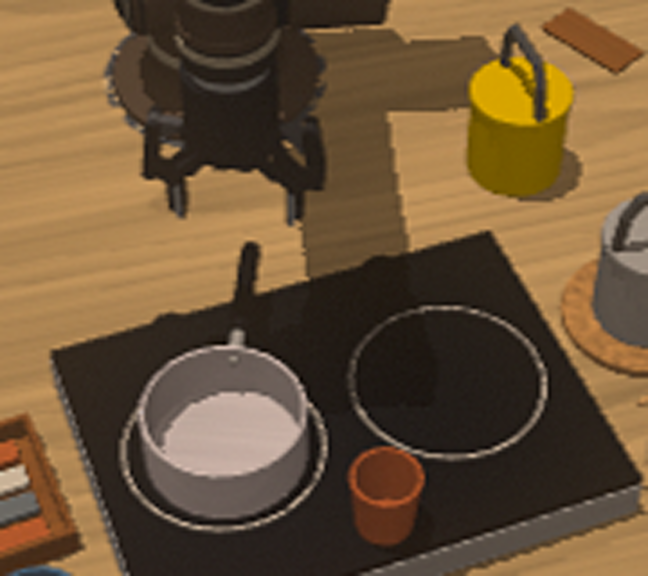

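The canister axis is about 3 mm from the mat centre. The fingertips, at crop (178,213) and (295,218), straddle the handle's line, and the handle end is at (250,247). I descend and grip.

```bash
python3 -m handwheel '[[1,[0,0,3],0],[1,[0,0,6],0],[1,[0,0,9],0],[1,[0,0,11],0],[1,[0,0,11.7],0]]' 60
python3 -m handwheel '[[1,[0,0,0],0],[0.3,[0,0,0],0],[-0.2,[0,0,0],0],[-0.5,[0,0,0],0],[-0.6,[0,0,0],0]]' 60
python3 -m handwheel '[[-0.7,[0,0,0],0],[-1,[0,0,0],0],[-1,[0,0,0],0],[-1,[0,0,0],0]]' 60
python3 - <<'E'
from h import *
go((.4075,.135,.082),158.8)
for n in('top','scene'):
    p,d=optics.read_camera(n); cv2.imwrite(f'pics/{n}3.png',p)
E
```

```text
clock: 12.4
eef_pos: [0.4298, -0.0724, 0.0841]
tcp_rot: [[-0.932, 0.363, 0.0], [0.363, 0.932, 0.0], [-0.0, 0.0, -1.0]]
contact_force: [0.9, -0.0, 0.2]
width: 0.0852
grip_force: 0.0
clock: 13.02
eef_pos: [0.4297, -0.0726, 0.084]
tcp_rot: [[-0.932, 0.363, 0.0], [0.363, 0.932, 0.0], [-0.0, 0.0, -1.0]]
contact_force: [-0.1, -0.9, 2.0]
width: 0.0174
grip_force: 14.3
clock: 13.52
eef_pos: [0.4297, -0.0726, 0.0842]
tcp_rot: [[-0.932, 0.363, 0.0], [0.363, 0.932, -0.0], [-0.0, 0.0, -1.0]]
contact_force: [-1.5, 1.0, 5.1]
width: 0.0163
grip_force: 58.5
shift [ 9.6  18.54  0.22] turn -0.1 head 158.7 t 13.525 eef [ 0.4297 -0.0726  0.0842]
```

Gripped at 16 mm width. I slide it in three gentle stages, bowing slightly away from the cup.

```bash
python3 -m handwheel '[[-1,[0.5,0.6,0],0],[-1,[1.6,2,0],0],[-1,[2.8,3.5,0],0],[-1,[4.2,5.2,0],0],[-1,[5.2,6.5,0],0]]'
python3 - <<'E'
from h import *
print(monitor.state()['q'][5])
go((.4297-.0235,-.0726+.2085,.0842),158.8)
E
```

```text
clock: 14.25
eef_pos: [0.4051, 0.0068, 0.0842]
tcp_rot: [[-0.931, 0.364, 0.002], [0.364, 0.931, -0.002], [-0.002, -0.002, -1.0]]
contact_force: [2.7, -5.3, 3.6]
width: 0.0159
grip_force: 59.1
0.39073069790833903
shift [ 4.59 12.07 -0.03] turn -0.1 head 158.7 t 14.25 eef [0.4051 0.0068 0.0842]
```

```bash
python3 -m handwheel '[[-1,[0.5,1.2,0],0],[-1,[1.2,2.8,0],0],[-1,[1.8,4.4,0],0],[-1,[2.4,6,0],0],[-1,[3,7.5,0],0]]'
python3 -m handwheel '[[-1,[0.4,1.2,0],0],[-1,[0.9,2.6,0],0],[-1,[1.3,3.7,0],0],[-1,[1.6,4.5,0],0],[-1,[1.6,4.5,0],0]]'
python3 - <<'E'
from h import *
go((.4297-.0235,-.0726+.2085,.0842),158.8)
A=[]
for n in('top','scene'):
    p,d=optics.read_camera(n); A.append(p); cv2.imwrite(f'pics/{n}4.png',p)
a=cv2.resize(A[0][125:265,140:300],None,fx=2.5,fy=2.5,interpolation=cv2.INTER_CUBIC)
b=cv2.resize(A[1][150:250,220:340],None,fx=3.3,fy=3.3,interpolation=cv2.INTER_CUBIC)
b=cv2.copyMakeBorder(b,0,a.shape[0]-b.shape[0],0,0,cv2.BORDER_CONSTANT); print(a.shape,b.shape)
cv2.imwrite('pics/s1.png',np.hstack([a,b]))
E
```

```text
clock: 14.88
eef_pos: [0.4042, 0.0873, 0.0841]
tcp_rot: [[-0.931, 0.364, 0.001], [0.364, 0.931, -0.003], [-0.002, -0.002, -1.0]]
contact_force: [0.1, -6.4, 5.2]
width: 0.0162
grip_force: 59.5
clock: 15.5
eef_pos: [0.4056, 0.1356, 0.0841]
tcp_rot: [[-0.932, 0.363, 0.001], [0.363, 0.932, -0.001], [-0.001, -0.0, -1.0]]
contact_force: [-0.2, -3.7, 6.3]
width: 0.0163
grip_force: 59.3
shift [-0.05  0.05 -0.01] turn -0.1 head 158.7 t 15.5 eef [0.4056 0.1356 0.0841]
(350, 400, 3) (350, 396, 3)
```

View pics/s1.png

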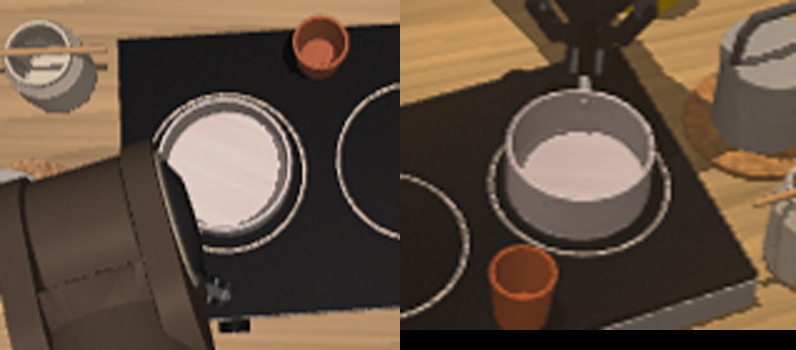

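The pan is inside the left ring: rim at left crop (225,169), and at right crop about (580,145). I check its centre in numbers.

```bash
python3 - <<'E'
from h import *
t=lambda x,y:(140+(x+.5)/2.5-.5,125+(y+.5)/2.5-.5)
s=lambda x,y:(220+(x+.5)/3.3-.5,150+(y+.5)/3.3-.5)
print('rim',plane('top',t(225,169),.11),plane('scene',s(180.5,145.5),.11),tri(t(225,169),s(180.5,145.5)))
# change of rim centre between the first and last scene/top views, ring L = .5195,.0915
print('ring right edge',plane('top',t(306,172),.05),'rim right',plane('top',t(294,168),.11),'ring back',plane('top',t(227,93),.05),'rim back',plane('top',t(226,100),.11))
E
```

```text
rim [0.51372183 0.08841387 0.11      ] [0.52300482 0.08817735 0.11      ] [0.51548824 0.09024473 0.1009018 ]
ring right edge [0.52164054 0.00333242 0.05      ] rim right [0.51643174 0.01722191 0.11      ] ring back [0.60821275 0.09268752 0.05      ] rim back [0.58663753 0.08977192 0.11      ]
```

The centre is about 4 mm short. I nudge it and release.

```bash
python3 -m handwheel '[[-1,[-0.1,0.2,0],0],[-1,[-0.2,0.4,0],0],[-1,[-0.2,0.4,0],0],[-1,[-0.2,0.4,0],0]]'
python3 -m handwheel '[[-0.4,[0,0,0],0],[0.2,[0,0,0],0],[1,[0,0,0],0],[1,[0,0,0],0],[1,[0,0,0],0]]'
python3 -m handwheel '[[1,[0,0,0],0],[1,[0,0,-2],0],[1,[0,0,-6],0],[1,[0,0,-11],0],[1,[0,0,-16],0]]'
python3 -m handwheel '[[1,[0,-4,-2],0],[1,[0,-9,-2],0],[1,[0,-14,-2],0],[1,[0,-19,-2],0],[1,[0,-24,-2],0]]'
python3 -m handwheel '[[1,[0,-5,0],0],[1,[0,-10,0],0],[1,[0,-13,0],0],[1,[0,-13,0],0]]'
python3 - <<'E'
from h import *
A=[]
for n in('top','scene'):
    p,d=optics.read_camera(n); A.append(p); cv2.imwrite(f'pics/{n}5.png',p)
a=cv2.resize(A[0][125:265,110:270],None,fx=2.5,fy=2.5,interpolation=cv2.INTER_CUBIC)
b=cv2.resize(A[1][150:250,240:360],None,fx=3.3,fy=3.3,interpolation=cv2.INTER_CUBIC)
b=cv2.copyMakeBorder(b,0,a.shape[0]-b.shape[0],0,0,cv2.BORDER_CONSTANT)
cv2.imwrite('pics/f1.png',np.hstack([a,b]))
E
```

```text
clock: 16.1
eef_pos: [0.4073, 0.1377, 0.084]
tcp_rot: [[-0.932, 0.364, -0.002], [0.364, 0.932, -0.002], [0.001, -0.002, -1.0]]
contact_force: [-5.7, -6.0, 10.5]
width: 0.0162
grip_force: 60.0
clock: 16.73
eef_pos: [0.4087, 0.1384, 0.0837]
tcp_rot: [[-0.932, 0.363, -0.0], [0.363, 0.932, 0.0], [0.0, 0.0, -1.0]]
contact_force: [0.2, 1.0, 1.0]
width: 0.0854
grip_force: 0.0
clock: 17.35
eef_pos: [0.4084, 0.1383, 0.2453]
tcp_rot: [[-0.932, 0.363, -0.0], [0.363, 0.932, 0.0], [0.0, 0.0, -1.0]]
contact_force: [0.2, 1.3, 0.2]
width: 0.0853
grip_force: 0.0
clock: 17.98
eef_pos: [0.3209, -0.0865, 0.264]
tcp_rot: [[-0.932, 0.362, 0.001], [0.362, 0.932, -0.0], [-0.001, 0.0, -1.0]]
contact_force: [0.0, -0.4, 1.2]
width: 0.0851
grip_force: 0.0
clock: 18.48
eef_pos: [0.2737, -0.2078, 0.2637]
tcp_rot: [[-0.93, 0.367, -0.0], [0.367, 0.93, 0.0], [0.0, -0.0, -1.0]]
contact_force: [0.6, -0.3, -0.2]
width: 0.0854
grip_force: 0.0
```

View pics/f1.png

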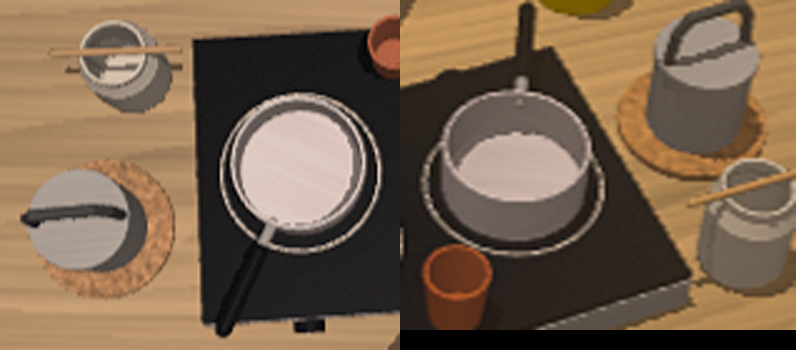

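Pan rim at left crop (299,163) inside the ring centred at (301,172). The canister is upright on the mat, and the jar and cup are where they were. Last numeric check.

```bash
python3 - <<'E'
from h import *
t=lambda x,y:(110+(x+.5)/2.5-.5,125+(y+.5)/2.5-.5)
s=lambda x,y:(240+(x+.5)/3.3-.5,150+(y+.5)/3.3-.5)
print('rim',plane('top',t(299,163),.11),plane('scene',s(116.5,146),.11),'ring',plane('top',t(301,172.5),.05))
print('lid',plane('top',t(81,220),.112))
E
```

```text
rim [0.51996751 0.08965203 0.11      ] [0.52411171 0.08979531 0.11      ] ring [0.51904709 0.09087403 0.05      ]
lid [0.45578726 0.30885317 0.112     ]
```

The pan is within 3 mm of the ring centre and the canister within 4 mm of the mat centre, so I hand in.

```bash
python3 -c "
from workcell import bot
print(bot.sign_off())"
```

```text
the job is handed in; nothing more can be done
None
```

I handed the job in at about 18.5 s, with no verdict returned: the canister stands upright about 4 mm from the cork mat's centre, the pan sits flat about 3 mm from the centre of the ring the canister left, both are released, and the cup and jar look unmoved (the mug was not in the last check).

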